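# Smooth the price-card flaps shut along a shop display

### The arm

A 7-joint arm with a two-finger parallel gripper is mounted at the origin on the work surface. World frame = base frame: x ahead of the robot, y to its left, z up, the work surface at z = 0. Lengths are in m, angles in rad, forces in N, time in s.
With the tool pointing down it reaches from about 0.425 to 0.925 m from the base axis. Payload 6.8 kg.
Tool frame: the origin (TCP) lies midway between the tips of the shut fingers; the grasp point (between the pads) lies 19 mm behind it; z points along the fingers, y is the line along which they close (so a half turn about z gives the same grasp; the last joint's range is limited). The gripper opens to 85 mm and grips with 20 to 120 N. Pads are 22 mm wide; open, the fingers measure 114 mm over their backs; the gripper's body (76 mm by 85 mm) begins 54 mm behind the grasp point. The pads swing forward as they close: fully open they stand 13 mm farther back than shut.
Start: joints at [1.061, 0.477, 0.022, 1.555, -0.011, 1.109, -0.083], TCP at [0.264, -0.621, 0.231] pointing down, gripper open.
Joint ranges: [-2.96, 2.96], [-0.34, 2.1], [-1.41, 1.46], [0.24, 2.44], [-1.37, 4.51], [0.17, 1.92], [-2.96, 2.96]. Speed limits (rad/s): [2.39, 2.39, 3.14, 3.14, 3.14, 3.14, 3.14].

### API

Orientations are given as a unit quaternion [x, y, z, w].
In Python, from plant import env, viewer gives the robot as it stands.
- The arm moves only by the tool servo_tool, never from a script. Its argument "moves" is one flat list of numbers, 4 for each row, row after row: the shift along the tool's x, y, z in mm, then the turn about the tool's z in rad. In form: [dx, dy, dz, turn, dx, dy, dz, turn, ...]. A call has 1 to 5 rows; each row is the pose to reach, as a shift and turn from the pose commanded when the call began, along the tool's axes at that moment; what a row does not reach only later rows make up. A row lasts 1/12 s, in which the tool goes at most 41.7 mm and 7.16 degrees, less where a joint would pass 70% of its speed; a pose out of reach is approached as far as the arm can. A call with a gripper value outside its range is refused whole. "gripper" is the closure in counts, from 0 (fully open) to 255 (shut), set as the call begins (left out, the last holds). The fingers move at their own pace and stop on an object; "newtons" is the grip in N (left out, the last holds). Time passes only in rows, so rows that repeat a pose let the fingers close. It gives the time, the measured TCP pose, the force, the opening and the grip force at its end, in the units of the state.
- env.state(): the state, without advancing time (a new reading comes with each control period).
- viewer.get_image(name): name is "side" or "top" or "wrist"; returns a dict with "pixels" (400x640x3 uint8, red, green, blue), "vertical_fov" (degrees; the focal length in pixels is half the picture's height over the tangent of half this angle, whatever the lens; pixels are square), "cx", "cy" (the principal point, pixels), "world_to_cam" (4x4, takes a point from world to camera coordinates). Camera axes: x right, y down, z forward; pixel columns grow to the right and rows downward; lengths in m; the calibration is good to about 2 mm. A picture is of the moment at which its call begins. There is no depth.
- env.job_done(): hands the job in; it is judged then, once.
Trained networks look in a picture, given as the dict that the camera call returned (one of the last four; its "shot" number tells which), for a name from the list of things; names that differ only in an ending like _2 or _b are one class to them, and where a whole thing is asked for, a point or a joint stands for the part that bears it (a point fixed in the world has none). Each returns a list of dicts, best first, with "conf" (0 to 1); they miss things now and then, are a little off and sometimes report something else, mostly with a low value. They report only what shows in the picture. A call takes as long as a camera call.
- viewer.recognise(picture, name): "uv" ([column, row] in pixels, amid what is visible of it).
- viewer.masks_of(picture, name): "pixels" (400x640 bool, what is visible of it) and "uv" ([column, row] in pixels, amid what is visible of it).
- viewer.tip_of(picture, name): "uv" ([column, row] in pixels: a listed point, or the origin of a listed thing).
The state is a dict: "t": time; "qpos": joint angles; "dq": joint speeds; "joint_torque": joint torques, N m; "position": TCP position; "eef_rot": TCP orientation; "ft_force": force on the tool from outside, world axes, zero at the start; "moment": the same for the moment, N m; "finger_gap": finger opening in m; "finger_force": force on a finger pad.
Only numpy, scipy, OpenCV 4.12 (cv2) and the standard library are available. Lean on these libraries where they do the work, as an engineer would, in place of code of your own. Each camera call takes 0.05 s, during which the arm holds its last target. There are 200 camera calls.

### The job

The four price-card flaps along the bowed front rail of the counter display have popped up. Each is hinged at its left end as the robot sees it: starting from the left, run the fingertips lightly along the curved row in one pass, pressing the flaps flat one after another and staying close over the row until the last is shut, then move clear. Only touch the flaps from above: do not lift them, shove the display or disturb the jars, cup and clipboard.

Things in the scene. Friction and masses are not known exactly. Their poses are not given: they have to be found in the camera images.
- display: loose 3 kg counter display. Origin on the counter below the middle of its bowed front rail; +x towards the tray behind, +y along the row to flap 1, z up. Rail 50 mm deep, 30 high, 225 long: four straight facets, each turned 12 degrees to the next, bulging to -x, one flap on each, flap 1 at the +y end, flap 4 at -y. Tray: 8 mm floor, walls to 40 mm, reaches 203 mm behind the origin.
- flap1 (a joint): hinge angle of price-card flap 1 (rad): 0 = flat, shut; grows as its free edge rises; starts 0.30 to 0.55. Rigid grey plate 42 mm along the row, 34 across, 3 thick, hinged at its +y end (display axes), so it is a ramp rising towards -y. Light hinge friction (0.7 N at the free edge moves it), no spring: it stays where left. 12 mm gap to the next hinge.
- hinge1 (a point): fixed point on the display rail: middle of the hinge line of flap 1, at the height of the upper face of a shut flap (3 mm above the rail top). Axes as display.
- rest1 (a point): fixed point on the display rail: where the middle of the free edge of flap 1 lies once it is shut, upper face, 42 mm from hinge1. Axes as display.
- flap2 (a joint): hinge angle of price-card flap 2 (rad): 0 = flat, shut; grows as its free edge rises; starts 0.30 to 0.55. Rigid grey plate 42 mm along the row, 34 across, 3 thick, hinged at its +y end (display axes), so it is a ramp rising towards -y. Light hinge friction (0.7 N at the free edge moves it), no spring: it stays where left. 12 mm gap to the next hinge.
- hinge2 (a point): fixed point on the display rail: middle of the hinge line of flap 2, at the height of the upper face of a shut flap (3 mm above the rail top). Axes as display.
- rest2 (a point): fixed point on the display rail: where the middle of the free edge of flap 2 lies once it is shut, upper face, 42 mm from hinge2. Axes as display.
- flap3 (a joint): hinge angle of price-card flap 3 (rad): 0 = flat, shut; grows as its free edge rises; starts 0.30 to 0.55. Rigid grey plate 42 mm along the row, 34 across, 3 thick, hinged at its +y end (display axes), so it is a ramp rising towards -y. Light hinge friction (0.7 N at the free edge moves it), no spring: it stays where left. 12 mm gap to the next hinge.
- hinge3 (a point): fixed point on the display rail: middle of the hinge line of flap 3, at the height of the upper face of a shut flap (3 mm above the rail top). Axes as display.
- rest3 (a point): fixed point on the display rail: where the middle of the free edge of flap 3 lies once it is shut, upper face, 42 mm from hinge3. Axes as display.
- flap4 (a joint): hinge angle of price-card flap 4 (rad): 0 = flat, shut; grows as its free edge rises; starts 0.30 to 0.55. Rigid grey plate 42 mm along the row, 34 across, 3 thick, hinged at its +y end (display axes), so it is a ramp rising towards -y. Light hinge friction (0.7 N at the free edge moves it), no spring: it stays where left. 12 mm gap to the next hinge.
- hinge4 (a point): fixed point on the display rail: middle of the hinge line of flap 4, at the height of the upper face of a shut flap (3 mm above the rail top). Axes as display.
- rest4 (a point): fixed point on the display rail: where the middle of the free edge of flap 4 lies once it is shut, upper face, 42 mm from hinge4. Axes as display.
- jar_a: bystander: glass jar 56 mm diameter, 68 mm high, loose on the tray floor behind the rail; origin at the centre of its underside
- jar_b: bystander: jar 48 mm diameter, 60 mm high, loose on the tray floor behind the rail; origin at the centre of its underside
- pot: bystander: empty white cup 80 mm diameter, 90 mm high, loose on the counter at the robot's left; origin at the centre of its underside
- clipboard: bystander: clipboard 230 x 160 mm with a clip 12 mm high, fixed flat on the counter at the robot's right; origin at the centre of its underside

How it is judged:
By the outcome, as a careful person would: the job done as asked, in the order asked, and still so for the second after the job is handed in, with the robot touching nothing.
It also fails if it takes over 38 s, if anything falls off the work surface, if the arm or the gripper's body presses on something with over 40 N, if the wrist force passes 120 N, or if a joint passes its speed limit or range.

## Working session

There is one attempt and no reset: what is moved stays moved. The work goes in short steps, Python scripts to look and compute and a tool call to move; the robot and the scene stay as the last step left them, time stands still between calls to the robot, and variables do not carry over. Pictures are saved under pics/ and viewed, at most 10 in all, crops included, and the job is handed in when it is done.

Besides the shell and the picture viewer there is one more tool, called after ">>>" as a command line: name --argument value ..., lists and objects as JSON in quotes. servo_tool: Moves the arm, as the interface text tells. Its arguments: {"type":"object","properties":{"moves":{"type":"array"},"gripper":{"type":"number"},"newtons":{"type":"number"}},"required":["moves"]}

```bash
mkdir -p pics; cat > h.py <<'E'
import numpy as np, cv2
from plant import env, viewer
def shot(n,save=None):
    p=viewer.get_image(n)
    if save: cv2.imwrite('pics/'+save,p['pixels'][:,:,::-1])
    return p
def P(p):
    f=200/np.tan(np.radians(p['vertical_fov'])/2)
    K=np.array([[f,0,p['cx']],[0,f,p['cy']],[0,0,1]]); return K,np.array(p['world_to_cam'])
def proj(p,X):
    K,T=P(p); c=T[:3,:3]@np.array(X).T+T[:3,3:4]; u=K@c; return (u[:2]/u[2]).T
def onz(p,uv,z):
    K,T=P(p); R=T[:3,:3]; o=-R.T@T[:3,3]; d=R.T@np.linalg.solve(K,[uv[0],uv[1],1]); return o+d*(z-o[2])/d[2]
def tri(ps,uvs):
    A=[]
    for p,uv in zip(ps,uvs):
        K,T=P(p); M=K@T[:3]; A+=[uv[0]*M[2]-M[0],uv[1]*M[2]-M[1]]
    A=np.array(A); return np.linalg.lstsq(A[:,:3],-A[:,3],rcond=None)[0]
E
python3 - <<'E'
from h import *
s=env.state(); print({k:np.round(s[k],3) for k in s})
ps=[shot('top','top1.png'),shot('side','side1.png')]
for n in ['display']+[a+str(i) for i in range(1,5) for a in('hinge','rest')]+['jar_a','jar_b','pot','clipboard']:
    r=[viewer.tip_of(p,n)[:3] for p in ps]
    z=.033 if n[0] in'hr' else (.008 if 'jar' in n else 0)
    for p,q in zip(ps,r): print(n,[(np.round(a['uv'],1).tolist(),round(a['conf'],2),np.round(onz(p,a['uv'],z),3).tolist()) for a in q])
    if r[0] and r[1]: print('   tri',np.round(tri(ps,[r[0][0]['uv'],r[1][0]['uv']]),3))
E
```

```text
{'t': np.float64(0.0), 'qpos': array([ 1.061,  0.478,  0.022,  1.556, -0.012,  1.109, -0.083]), 'dq': array([-0.   , -0.001, -0.   ,  0.001,  0.001, -0.   ,  0.   ]), 'joint_torque': array([-1.0000e-03, -5.9645e+01,  1.6070e+00, -2.8119e+01,  1.2000e-02,
        9.0000e-03,  0.0000e+00]), 'position': array([ 0.264, -0.621,  0.23 ]), 'eef_rot': array([ 0.98 ,  0.2  , -0.   , -0.001]), 'ft_force': array([ 0.541,  0.387, -0.216]), 'moment': array([-0.03 ,  0.005,  0.032]), 'finger_force': np.float64(0.0), 'finger_gap': np.float64(0.085)}
display [([298.3, 205.3], 0.6, [0.548, 0.067, 0.0])]
display [([331.3, 231.7], 0.67, [0.555, 0.061, 0.0])]
   tri [0.552 0.066 0.005]
hinge1 [([315.6, 203.4], 0.82, [0.55, 0.005, 0.033]), ([299.5, 202.7], 0.74, [0.553, 0.061, 0.033]), ([281.6, 196.3], 0.61, [0.577, 0.122, 0.033])]
hinge1 [([320.4, 248.4], 0.86, [0.583, 0.166, 0.033]), ([328.4, 235.0], 0.83, [0.562, 0.108, 0.033]), ([337.0, 209.3], 0.74, [0.541, -0.013, 0.033])]
   tri [ 0.585  0.007 -0.148]
rest1 [([312.7, 202.2], 0.98, [0.554, 0.015, 0.033]), ([279.1, 194.4], 0.95, [0.584, 0.13, 0.033]
[... 2201 characters left out ...]
[0.691, 0.081, 0.008]), ([320.9, 178.3], 0.7, [0.642, -0.015, 0.008])]
jar_a [([308.5, 212.3], 0.7, [0.638, -0.016, 0.008]), ([291.5, 234.8], 0.63, [0.682, 0.094, 0.008])]
   tri [0.643 0.077 0.103]
jar_b [([293.5, 165.3], 0.72, [0.691, 0.081, 0.008]), ([320.9, 178.3], 0.7, [0.642, -0.015, 0.008])]
jar_b [([308.5, 212.3], 0.7, [0.638, -0.016, 0.008]), ([291.5, 234.8], 0.63, [0.682, 0.094, 0.008])]
   tri [0.643 0.077 0.103]
pot [([316.2, 204.4], 0.62, [0.55, 0.004, 0.0])]
pot [([319.7, 340.1], 0.95, [0.561, 0.464, 0.0])]
   tri [ 0.604  0.016 -0.735]
clipboard [([449.8, 211.5], 0.74, [0.514, -0.465, 0.0])]
clipboard [([346.1, 142.9], 0.97, [0.526, -0.441, 0.0])]
   tri [ 0.522 -0.474 -0.025]
```

```bash
python3 - <<'E'
import cv2,numpy as np
a=cv2.imread('pics/top1.png');b=cv2.imread('pics/side1.png')
A=cv2.resize(a[140:230,240:360],(800,600),interpolation=cv2.INTER_CUBIC)
cv2.imwrite('pics/m.png',np.vstack([np.hstack([cv2.resize(a,(400,250)),cv2.resize(b,(400,250))]),np.hstack([cv2.resize(a[140:230,240:360],(400,300),interpolation=2),cv2.resize(b[180:270,260:380],(400,300),interpolation=2)])]))
E
```

```text
(no output)
```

View pics/m.png

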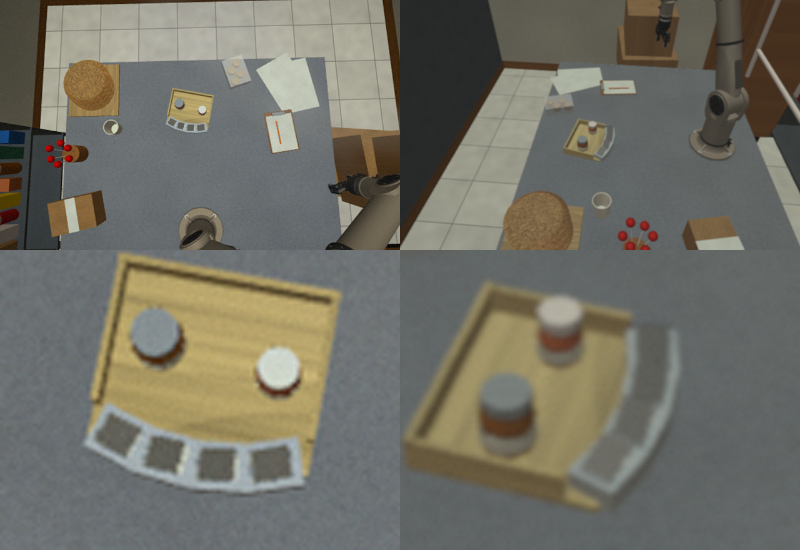

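Flaps 1 to 4 run left to right at about (118,435), (165,455), (217,463) and (273,463) in the top crop. The display is yawed slightly clockwise, with its jars well behind the rail. I'll move over it with the fingers shut and look from close by.

>>> servo_tool --moves '[28,-28.5,-3,0,56,-57,-6,0,84,-85.5,-9,0,112,-114,-12,0,140,-142.5,-15,0]' --gripper 255

```text
t: 1.82
position: [0.3375, -0.4336, 0.2466]
eef_rot: [0.98, 0.199, 0.0, 0.0]
ft_force: [0.5, 0.2, 0.7]
finger_gap: 0.0258
finger_force: 0.0
```

>>> servo_tool --moves '[28,-28.5,-3,0,56,-57,-6,0,84,-85.5,-9,0,112,-114,-12,0,140,-142.5,-15,0]'

```text
t: 2.23
position: [0.4106, -0.2477, 0.2618]
eef_rot: [0.98, 0.199, 0.0, 0.0]
ft_force: [0.6, 0.1, 0.7]
finger_gap: 0.0003
finger_force: 0.0
```

>>> servo_tool --moves '[28,-28.5,-3,0,56,-57,-6,0,84,-85.5,-9,0,112,-114,-12,0,140,-142.5,-15,0]'

```text
t: 2.65
position: [0.4837, -0.0617, 0.2769]
eef_rot: [0.98, 0.199, 0.0, 0.0]
ft_force: [0.9, 0.1, 0.0]
finger_gap: -0.0001
finger_force: 0.0
```

>>> servo_tool --moves '[25,-26,-3,0.115,50,-52,-5,0.23,75,-78,-5,0.345,92,-94,-5,0.46,92,-94,-5,0.58]'

```text
t: 3.07
position: [0.5325, 0.0658, 0.2817]
eef_rot: [0.996, -0.088, 0.001, -0.002]
ft_force: [-0.2, -0.0, 0.4]
finger_gap: 0.0001
finger_force: 0.0
```

```bash
python3 - <<'E'
from h import *
p=shot('wrist','w1.png'); K,T=P(p); print('cam',-T[:3,:3].T@T[:3,3], 'R',T[:3,:3].round(2).tolist())
for n,z in [('hinge1',.033),('rest1',.033),('display',0),('jar_a',.008)]:
    for a in viewer.tip_of(p,n): print(n,np.round(a['uv'],1).tolist(),round(a['conf'],2),onz(p,a['uv'],z).round(4).tolist())
print(env.state()['t'])
E
```

```text
cam [0.61220104 0.05072175 0.42397243] R [[-0.18, -0.98, -0.0], [-0.93, 0.17, 0.32], [-0.31, 0.06, -0.95]]
hinge1 [361.7, 148.0] 0.74 [0.5445, 0.0074, 0.033]
hinge1 [319.9, 149.6] 0.67 [0.5522, 0.0626, 0.033]
hinge1 [280.1, 148.3] 0.57 [0.5632, 0.1146, 0.033]
hinge1 [240.0, 137.2] 0.56 [0.5867, 0.1636, 0.033]
rest1 [271.0, 147.0] 0.9 [0.567, 0.1262, 0.033]
rest1 [315.2, 153.4] 0.86 [0.5483, 0.0697, 0.033]
rest1 [353.9, 154.4] 0.86 [0.5378, 0.0188, 0.033]
rest1 [396.5, 140.0] 0.74 [0.5469, -0.0392, 0.033]
rest1 [281.4, 148.7] 0.57 [0.5623, 0.113, 0.033]
display [318.3, 148.3] 0.82 [0.5493, 0.0656, 0.0]
jar_a [275.8, 54.3] 0.63 [0.679, 0.0978, 0.008]
jar_a [375.5, 65.9] 0.61 [0.6427, -0.027, 0.008]
3.3167
```

View pics/w1.png

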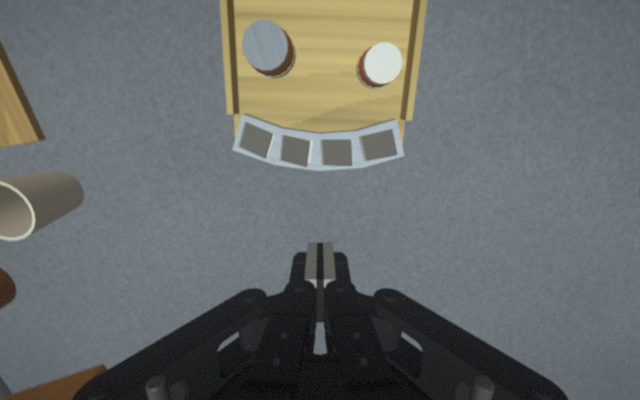

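The wrist view shows the row from (240,137) to (397,140), with gaps at about (275,148), (317,151) and (358,151). Next I'll fit the facet geometry to all the detected points.

```bash
cat > fit.py <<'E'
from h import *
from scipy.optimize import least_squares
def model():
    a=np.radians([18,6,-6,-18]); L=54.  # travel direction -y, facets symmetric about x=0 vertex
    d=np.array([[-np.sin(t),-np.cos(t)] for t in a]) # first facets move to -x
    v=[-(d[0]+d[1])*L]
    for k in range(4): v.append(v[-1]+d[k]*L)
    h=[v[k]+d[k]*6 for k in range(4)]; r=[v[k]+d[k]*48 for k in range(4)]
    return np.array(h)/1e3,np.array(r)/1e3,d
H,Rr,D=model()
def T2(q,X): c,s=np.cos(q[2]),np.sin(q[2]); return X@np.array([[c,s],[-s,c]])+q[:2]
def fit(views):
    obs=[]
    for p in views:
        for n,M in (('hinge1',H),('rest1',Rr)):
            for a in viewer.tip_of(p,n):
                if a['conf']>.5: obs.append((onz(p,a['uv'],.033)[:2],M,a['conf']))
    def res(q):
        return np.concatenate([(lambda e:e[np.argmin((e**2).sum(1))]*1e3)(T2(q,M)-o) for o,M,c in obs])
    best=min((least_squares(res,[.55,.066+dy,-.18],loss='soft_l1',f_scale=2) for dy in(-.01,0,.01)),key=lambda s:s.cost)
    return best.x,res(best.x).reshape(-1,2)
E
python3 - <<'E'
from fit import *
ps=[shot('wrist'),shot('top'),shot('side')]
for v in ([ps[0]],ps[1:],ps):
    q,r=fit(v); print(q.round(4)); print(r.round(1).tolist())
np.save('q.npy',q); print(T2(q,H).round(4).tolist(),T2(q,Rr).round(4).tolist())
s=env.state(); print(s['position'],s['eef_rot'],s['t'])
E
```

```text
[ 0.5475  0.0664 -0.1824]
[[1.2, 0.8], [0.9, 3.0], [0.5, -2.7], [-2.6, -1.4], [-0.6, 2.7], [1.1, 0.0], [-1.4, -1.6]]
[ 0.5459  0.0645 -0.1655]
[[2.3, 6.5], [-9.1, -2.0], [7.4, -9.9], [-1.7, 5.9], [-12.9, 12.0], [2.1, -12.6], [3.6, 1.7], [-0.6, -12.2], [-1.3, -3.4], [0.3, 9.8]]
[ 0.547   0.0659 -0.1786]
[[0.9, 0.3], [0.4, 2.5], [-0.4, -3.0], [-3.3, -1.9], [-0.7, 2.2], [0.5, -0.5], [-2.2, -2.0], [2.6, 7.9], [-8.6, -0.6], [7.1, -8.6], [-1.4, 7.3], [-11.2, 13.2], [3.1, -11.2], [5.9, 2.7], [1.2, -11.0], [-1.6, -2.0], [0.7, 11.3]]
[[0.5848, 0.16], [0.5604, 0.112], [0.5466, 0.0599], [0.5438, 0.0061]] [[0.5649, 0.123], [0.5487, 0.0717], [0.5435, 0.018], [0.5495, -0.0355]]
[0.53127081 0.05898663 0.28129656] [ 9.96040825e-01 -8.88969892e-02  2.44178403e-06  2.02064099e-06] 4.0667
```

```bash
cat > plan.py <<'E'
from fit import *
def facet(q,k,u,h):   # TCP at u mm from hinge k (1..4), h mm over shut flap -> world pos mm, tool yaw
    X=T2(q,H[k-1]+D[k-1]*u/1e3)*1e3
    return np.array([X[0],X[1],33+h]), q[2]-np.radians([18,6,-6,-18][k-1])
def rel(c,psi,X,ps):  # shift in tool axes of pose (c mm,psi)
    x=np.array([np.cos(psi),np.sin(psi),0]); y=np.array([np.sin(psi),-np.cos(psi),0]); d=X-c
    return [round(float(v),1) for v in (d@x,d@y,-d[2])]+[round(float(psi-ps),3)]
def cur():
    s=env.state(); e=s['eef_rot']; return s['position']*1e3, 2*np.arctan2(e[1],e[0]),s
E
python3 - <<'E'
from plan import *
q=np.array([.5475,.0664,-.1824]); c,psi,s=cur()
print(rel(c,psi,*facet(q,1,-18,40)))
E
```

```text
[41.2, -126.5, 208.3, 0.319]
```

>>> servo_tool --moves '[11,-32,10,0.08,22,-64,25,0.16,33,-96,40,0.24,41,-126,55,0.319,41,-126.5,90,0.319]'

```text
t: 4.48
position: [0.5975, 0.185, 0.1942]
eef_rot: [0.97, -0.245, 0.003, -0.005]
ft_force: [1.4, 0.8, 1.0]
finger_gap: -0.0
finger_force: 0.0
```

>>> servo_tool --moves '[0,0,35,0,0,0,70,0,0,0,100,0,0,0,118.3,0,0,0,118.3,0]'

```text
t: 4.9
position: [0.591, 0.175, 0.0683]
eef_rot: [0.969, -0.246, -0.003, 0.002]
ft_force: [-0.6, -0.4, -0.2]
finger_gap: -0.0002
finger_force: 0.0
```

```bash
python3 - <<'E'
from plan import *
p=shot('wrist','w2.png'); q,r=fit([p]); print(q.round(4),r.round(1).tolist())
for n in('hinge1','rest1'):
    for a in viewer.tip_of(p,n): print(n,np.round(a['uv']),round(a['conf'],2),onz(p,a['uv'],.033).round(4))
q0=np.array([.5475,.0664,-.1824]); print(T2(q0,H).round(4).tolist(),T2(q0,Rr).round(4).tolist())
c,psi,s=cur(); print(c,psi,s['t'],s['ft_force'])
im=p['pixels'][:,:,::-1].copy()
for X,col in((H,(0,0,255)),(Rr,(0,255,0))):
    for u in proj(p,np.c_[T2(q0,X),np.full(4,.033)]): cv2.circle(im,tuple(int(v) for v in u),3,col,-1)
cv2.imwrite('pics/w2o.png',im)
E
```

```text
[ 0.5488  0.0662 -0.1903] [[1.9, 1.7], [-0.9, 1.0], [-0.5, -2.3], [-0.8, 0.1], [0.6, 0.1], [0.1, -1.0]]
hinge1 [509. 206.] 0.87 [0.5464 0.0585 0.033 ]
hinge1 [424. 221.] 0.81 [0.5636 0.1111 0.033 ]
hinge1 [338. 225.] 0.64 [0.5881 0.1622 0.033 ]
hinge1 [591. 170.] 0.59 [0.5457 0.0063 0.033 ]
rest1 [488. 211.] 0.68 [0.55   0.0718 0.033 ]
rest1 [570. 181.] 0.63 [0.5446 0.0194 0.033 ]
rest1 [340. 225.] 0.36 [0.5874 0.1609 0.033 ]
[[0.5857, 0.1604], [0.5611, 0.1124], [0.547, 0.0604], [0.5441, 0.0066]] [[0.5657, 0.1235], [0.5492, 0.0722], [0.5438, 0.0185], [0.5496, -0.035]]
[595.48347075 176.71682537  75.04633208] -0.4973704738293657 5.15 [ 0.87526576  0.53955238 -0.06296636]
```

View pics/w2o.png

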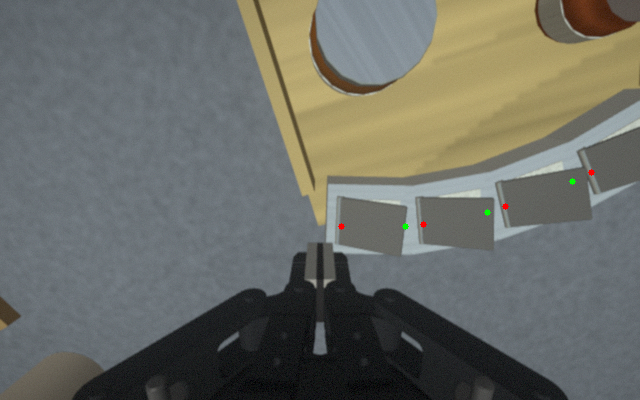

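The model dots sit on the hinges and rest edges to within 2 mm. Flaps 1 to 4 are visible at (372,225), (458,222), (545,198) and (612,165). Next I'll descend and plan the pass.

```bash
cat >> plan.py <<'E'
Q=np.array([.5485,.0662,-.188])
prof=[(-6,10),(-1,9),(4,8),(9,7),(14,5.5),(18,4),(22,2.5),(26,1),(30,0),(33,-.5),(36,-.5),(40,2),(44,5),(47,8)]
E
python3 - <<'E'
from plan import *
c,psi,s=cur(); X,ps=facet(Q,1,-6,10); print(c,s['t'],rel(c,psi,X,ps))
for k in range(1,5):
  A=facet(Q,k,-6,10)
  print(k,[rel(*A,*facet(Q,k,u,h)) for u,h in prof], 'next',rel(*A,*facet(Q,k+1,-6,10)) if k<4 else '')
E
```

```text
[595.48347075 176.71682537  75.04633208] 5.15 [0.7, 12.7, 32.0, 0.005]
1 [[0.0, 0.0, -0.0, 0.0], [-0.0, 5.0, 1.0, 0.0], [-0.0, 10.0, 2.0, 0.0], [0.0, 15.0, 3.0, 0.0], [-0.0, 20.0, 4.5, 0.0], [-0.0, 24.0, 6.0, 0.0], [-0.0, 28.0, 7.5, 0.0], [-0.0, 32.0, 9.0, 0.0], [-0.0, 36.0, 10.0, 0.0], [-0.0, 39.0, 10.5, 0.0], [-0.0, 42.0, 10.5, 0.0], [-0.0, 46.0, 8.0, 0.0], [-0.0, 50.0, 5.0, 0.0], [-0.0, 53.0, 2.0, 0.0]] next [-0.0, 54.0, -0.0, -0.209]
2 [[0.0, 0.0, -0.0, 0.0], [0.0, 5.0, 1.0, 0.0], [0.0, 10.0, 2.0, 0.0], [0.0, 15.0, 3.0, 0.0], [0.0, 20.0, 4.5, 0.0], [0.0, 24.0, 6.0, 0.0], [0.0, 28.0, 7.5, 0.0], [0.0, 32.0, 9.0, 0.0], [0.0, 36.0, 10.0, 0.0], [0.0, 39.0, 10.5, 0.0], [0.0, 42.0, 10.5, 0.0], [0.0, 46.0, 8.0, 0.0], [0.0, 50.0, 5.0, 0.0], [0.0, 53.0, 2.0, 0.0]] next [0.0, 54.0, -0.0, -0.209]
3 [[0.0, 0.0, -0.0, 0.0], [0.0, 5.0, 1.0, 0.0], [-0.0, 10.0, 2.0, 0.0], [0.0, 15.0, 3.0, 0.0], [0.0, 20.0, 4.5, 0.0], [-0.0, 24.0, 6.0, 0.0], [-0.0, 28.0, 7.5, 0.0], [-0.0, 32.0, 9.0, 0.0], [0.0, 36.0, 10.0, 0.0], [-0.0, 39.0, 10.5, 0.0], [-0.0, 42.0, 10.5, 0.0], [0.0, 46.0, 8.0, 0.0], [-0.0, 50.0, 5.0, 0.0], [-0.0, 53.0, 2.0, 0.0]] next [0.0, 54.0, -0.0, -0.209]
4 [[0.0, 0.0, -0.0, 0.0], [-0.0, 5.0, 1.0, 0.0], [-0.0, 10.0, 2.0, 0.0], [-0.0, 15.0, 3.0, 0.0], [-0.0, 20.0, 4.5, 0.0], [-0.0, 24.0, 6.0, 0.0], [-0.0, 28.0, 7.5, 0.0], [-0.0, 32.0, 9.0, 0.0], [-0.0, 36.0, 10.0, 0.0], [-0.0, 39.0, 10.5, 0.0], [-0.0, 42.0, 10.5, 0.0], [-0.0, 46.0, 8.0, 0.0], [-0.0, 50.0, 5.0, 0.0], [-0.0, 53.0, 2.0, 0.0]] next
```

>>> servo_tool --moves '[0.3,6,12,0,0.7,12.5,24,0,0.7,12.5,32,0,0.7,12.5,32,0,0.7,12.5,32,0]'

```text
t: 5.57
position: [0.5892, 0.1653, 0.0417]
eef_rot: [0.969, -0.246, 0.0, -0.0]
ft_force: [-0.5, -0.6, 0.7]
finger_gap: -0.0002
finger_force: 0.0
```

>>> servo_tool --moves '[0,5,1,0,0,10,2,0,0,15,3,0]'

```text
t: 5.82
position: [0.582, 0.1518, 0.0387]
eef_rot: [0.969, -0.246, 0.001, -0.001]
ft_force: [1.0, 1.2, 2.0]
finger_gap: 0.0002
finger_force: 0.8
```

```bash
python3 - <<'E'
from plan import *
c,psi,s=cur(); print(c,psi,s['t'],s['ft_force'],rel(*facet(Q,1,0,0),c,psi))
E
```

```text
[581.98966517 151.76571829  38.66390324] -0.4970185383629632 5.8167 [1.03004378 1.24705933 1.96357281] [-0.6, 9.7, -5.7, -0.005]
```

>>> servo_tool --moves '[0,4,1,0,0,8,2,0,0,12,3,0,0,16,4,0,0,20,5,0]'

```text
t: 6.23
position: [0.5719, 0.1338, 0.033]
eef_rot: [0.969, -0.246, 0.0, -0.0]
ft_force: [1.8, 5.2, 6.4]
finger_gap: 0.0001
finger_force: 3.7
```

>>> servo_tool --moves '[0,2,0.5,0,0,4,0.5,0,0,6,0.5,0]'

```text
t: 6.48
position: [0.5698, 0.1295, 0.033]
eef_rot: [0.969, -0.246, 0.001, -0.001]
ft_force: [1.2, 3.5, 3.9]
finger_gap: -0.0002
finger_force: 2.1
```

```bash
python3 - <<'E'
from plan import *
c,psi,s=cur(); print(c,psi,s['t'],s['ft_force'],rel(*facet(Q,1,0,0),c,psi))
shot('wrist','w3.png')
E
```

```text
[569.8413159  129.47017639  33.03484829] -0.4967404503858078 6.4833 [1.19412172 3.50095915 3.90582832] [-0.5, 35.1, -0.0, -0.005]
```

View pics/w3.png

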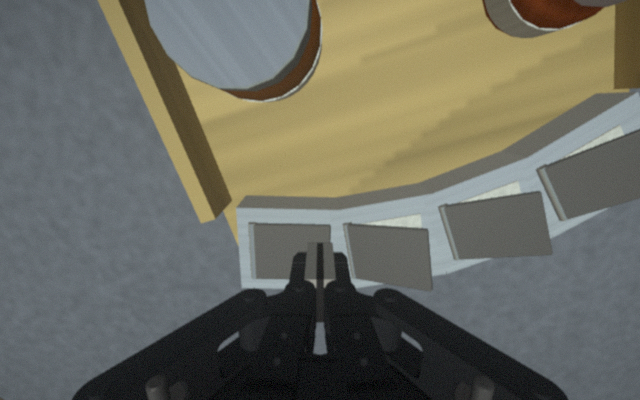

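Flap 1 lies flat at (290,250); flaps 2 to 4 are still up. On to flap 2.

>>> servo_tool --moves '[0,2.5,0,0,0,5,-2,0,0,8,-5,0,0,12,-8,-0.1,0,12,-8.5,-0.209]'

```text
t: 6.95
position: [0.562, 0.116, 0.0407]
eef_rot: [0.99, -0.142, -0.001, 0.002]
ft_force: [-0.5, 0.6, 0.5]
finger_gap: 0.0003
finger_force: 0.0
```

```bash
python3 - <<'E'
from plan import *
c,psi,s=cur(); print(s['t'],s['ft_force'],rel(*facet(Q,2,0,0),c,psi))
p=shot('wrist','w4.png'); q,r=fit([p]); print(q.round(4))
E
```

```text
6.95 [-0.45088426  0.58305282  0.45986105] [-1.4, -3.6, -7.7, -0.008]
[ 0.549   0.0661 -0.1986]
```

>>> servo_tool --moves '[0.3,4,0.3,0,0.6,8,0.7,0,1,12,1.2,0,1,16,2.2,0,1,20,3.2,0]'

```text
t: 7.52
position: [0.5589, 0.0987, 0.0379]
eef_rot: [0.99, -0.144, 0.0, -0.0]
ft_force: [0.2, 1.3, 1.7]
finger_gap: 0.0003
finger_force: 0.7
```

>>> servo_tool --moves '[0,4,1.1,0,0,8,2.3,0,0,12,3.5,0,0,16,4.7,0,0,19,5.3,0]'

```text
t: 7.93
position: [0.554, 0.0815, 0.033]
eef_rot: [0.99, -0.143, 0.001, -0.001]
ft_force: [0.3, 5.6, 6.1]
finger_gap: 0.0002
finger_force: 3.2
```

>>> servo_tool --moves '[0,1.5,0,0,0,3,0,0]'

```text
t: 8.1
position: [0.5532, 0.0784, 0.033]
eef_rot: [0.99, -0.143, 0.001, -0.001]
ft_force: [-0.3, 3.4, 4.1]
finger_gap: 0.0
finger_force: 2.2
```

```bash
python3 - <<'E'
from plan import *
c,psi,s=cur(); print(s['t'],s['ft_force'],rel(*facet(Q,2,0,0),c,psi))
E
```

```text
8.1 [-0.31475103  3.44726897  4.07034725] [1.0, 35.0, -0.0, -0.005]
```

>>> servo_tool --moves '[0,2.5,0,0,-0.3,5,-2,0,-0.6,8,-5,0,-0.6,12,-8,-0.1,-0.6,12,-8.5,-0.209]'

```text
t: 8.52
position: [0.5475, 0.0641, 0.0409]
eef_rot: [0.999, -0.038, -0.001, 0.001]
ft_force: [0.3, 0.3, -1.2]
finger_gap: -0.0001
finger_force: 0.0
```

```bash
python3 - <<'E'
from plan import *
c,psi,s=cur(); print(s['t'],s['ft_force'],rel(*facet(Q,3,0,0),c,psi))
p=shot('wrist','w5.png'); q,r=fit([p]); print(q.round(4))
E
```

```text
8.5167 [ 0.26997939  0.28545468 -1.22481948] [-0.9, -3.8, -7.9, -0.007]
[ 0.5488  0.0661 -0.1955]
```

View pics/w5.png

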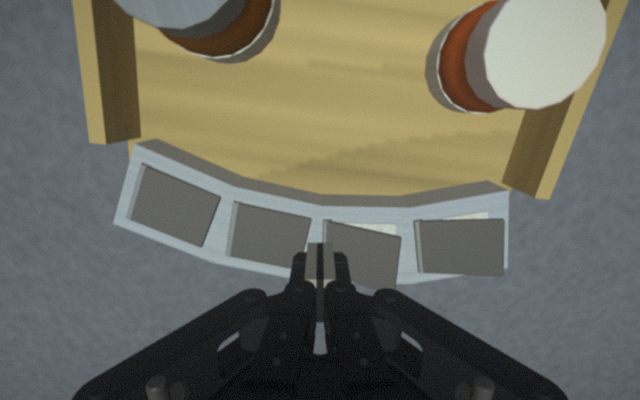

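Flaps 1 (175,205) and 2 (270,235) are flat. Flap 3 (360,253) is next, and the display has not moved.

>>> servo_tool --moves '[0.3,4,0.3,0,0.6,8,0.7,0,1,12,1.2,0,1,16,2.2,0,1,20,3.2,0]'

```text
t: 9.08
position: [0.5481, 0.0464, 0.0379]
eef_rot: [0.999, -0.04, 0.0, -0.0]
ft_force: [-0.5, 1.1, 0.2]
finger_gap: -0.0
finger_force: 0.7
```

>>> servo_tool --moves '[0,4,1.1,0,0,8,2.3,0,0,12,3.5,0,0,16,4.7,0,0,19,5.3,0]'

```text
t: 9.5
position: [0.5468, 0.0285, 0.0329]
eef_rot: [0.999, -0.039, 0.001, -0.001]
ft_force: [-0.9, 7.5, 6.6]
finger_gap: -0.0003
finger_force: 4.0
```

>>> servo_tool --moves '[0,1.5,0,0,0,3,0,0]'

```text
t: 9.67
position: [0.5468, 0.0253, 0.033]
eef_rot: [0.999, -0.039, 0.001, -0.001]
ft_force: [-1.1, 3.3, 4.5]
finger_gap: 0.0004
finger_force: 2.4
```

>>> servo_tool --moves '[0,2.5,0,0,-0.3,5,-2,0,-0.6,8,-5,0,-0.6,12,-8,-0.1,-0.6,12,-8.5,-0.209]'

```text
t: 10.08
position: [0.544, 0.0101, 0.041]
eef_rot: [0.998, 0.066, -0.001, 0.001]
ft_force: [-1.1, -0.0, -0.2]
finger_gap: -0.0001
finger_force: 0.0
```

```bash
python3 - <<'E'
from plan import *
c,psi,s=cur(); print(s['t'],s['ft_force'],rel(*facet(Q,4,0,0),c,psi))
E
```

```text
10.0833 [-1.10921911 -0.01702353 -0.18363681] [-0.3, -3.8, -8.0, -0.006]
```

>>> servo_tool --moves '[0.1,4,0.3,0,0.3,8,0.7,0,0.3,12,1.2,0,0.3,16,2.2,0,0.3,20,3.2,0]'

```text
t: 10.5
position: [0.5475, -0.0075, 0.0377]
eef_rot: [0.998, 0.064, -0.0, -0.0]
ft_force: [0.6, 1.8, 1.2]
finger_gap: 0.0001
finger_force: 0.7
```

>>> servo_tool --moves '[0,4,1.1,0,0,8,2.3,0,0,12,3.5,0,0,16,4.7,0,0,19,5.3,0]'

```text
t: 10.92
position: [0.5502, -0.0248, 0.0329]
eef_rot: [0.998, 0.065, 0.0, -0.001]
ft_force: [-3.3, 7.2, 9.1]
finger_gap: -0.0
finger_force: 5.3
```

>>> servo_tool --moves '[0,1.5,0,0,0,3,0,0,0,5,0,0]'

```text
t: 11.17
position: [0.5512, -0.03, 0.033]
eef_rot: [0.998, 0.065, 0.001, -0.001]
ft_force: [0.3, 4.2, 4.5]
finger_gap: 0.0003
finger_force: 2.7
```

```bash
python3 - <<'E'
from plan import *
c,psi,s=cur(); print(s['t'],s['ft_force'],rel(*facet(Q,4,0,0),c,psi))
p=shot('wrist','w6.png')
E
```

```text
11.1667 [0.32027693 4.19414285 4.5300186 ] [1.8, 36.9, 0.0, -0.005]
```

View pics/w6.png

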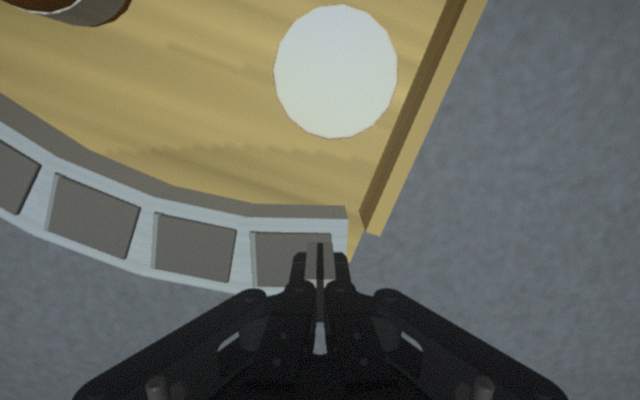

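All four flaps lie flat, with flap 4 under the tips at (290,258). Now I'll lift straight up and move clear.

>>> servo_tool --moves '[0,0,-5,0,0,0,-20,0,0,0,-50,0,0,0,-90,0,0,0,-130,0]'

```text
t: 11.63
position: [0.5492, -0.0321, 0.1631]
eef_rot: [0.998, 0.065, -0.002, 0.0]
ft_force: [1.2, 0.1, -0.2]
finger_gap: -0.0001
finger_force: 0.0
```

>>> servo_tool --moves '[0,0,-30,0,0,20,-50,0,0,40,-60,0,0,40,-60,0,0,40,-60,0]'

```text
t: 12.05
position: [0.5556, -0.0731, 0.2229]
eef_rot: [0.998, 0.063, 0.0, 0.001]
ft_force: [0.6, 0.1, -0.1]
finger_gap: 0.0001
finger_force: 0.0
```

```bash
python3 - <<'E'
from plan import *
c,psi,s=cur(); print(s['t'],s['ft_force'],c)
p=shot('wrist','w7.png'); q,r=fit([p]); print(q.round(4))
b=shot('side')['pixels'][180:270,260:380,::-1]
cv2.imwrite('pics/w7s.png',np.vstack([cv2.imread('pics/w7.png')[:300],cv2.resize(b,(400,300),interpolation=2)[:, :400] if 0 else cv2.copyMakeBorder(cv2.resize(b,(400,300)),0,0,0,240,0)]))
E
```

```text
12.05 [ 0.64398968  0.10225069 -0.095475  ] [555.63082574 -73.05669141 222.91896934]
[ 0.5476  0.0658 -0.1903]
```

View pics/w7s.png

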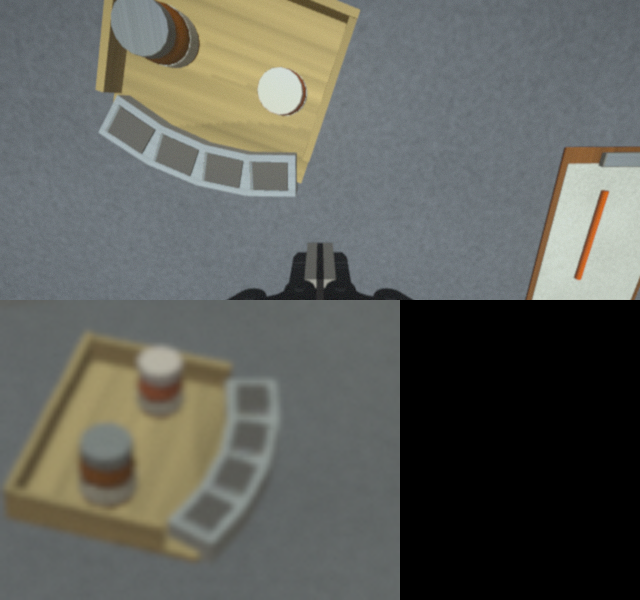

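All four flaps lie flat in their frames in both views, the display has not moved, and the arm is clear. Handing in.

```bash
python3 -c "
from plant import env
print(env.job_done())"
```

```text
the job is handed in; nothing more can be done
None
```

All four flaps were pressed flat, left to right, in one light pass (wrist-force readings up to about 12 N); the display showed no measurable movement, the arm ended clear, and I handed the job in at about 12 s.

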